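# Lock the tape dispenser in the telescopic bench holder

### The arm

A 6-joint arm with a two-finger parallel gripper is mounted at the origin on a cart in front of the work surface, level with it; the furniture and walls round the work are solid. World frame = base frame: x ahead of the robot, y to its left, z up, the work surface at z = 0. Lengths are in m, angles in rad, forces in N, time in s.
With the tool pointing down it reaches from about 0.375 to 0.9 m from the base axis. Payload 3.1 kg.
Tool frame: the origin (TCP) lies midway between the tips of the shut fingers; the grasp point (between the pads) lies 19 mm behind it; z points along the fingers, y is the line along which they close (so a half turn about z gives the same grasp; the last joint's range is limited). The gripper opens to 87 mm and grips with 3 to 60 N. Pads are 19 mm wide; open, the fingers measure 117 mm over their backs; the gripper's body (75 mm by 190 mm) begins 51 mm behind the grasp point.
Start: joints at [0.948, 0.527, 1.433, -0, 1.181, -0.178], TCP at [0.269, 0.564, 0.223] pointing down, gripper open.
Joint ranges: [-3.08, 3.08], [-0.75, 2.2], [0.22, 2.44], [-1.43, 4.57], [0, 2.65], [-2.85, 2.85]. Speed limits (rad/s): [2.79, 2.79, 3.14, 3.14, 3.14, 3.14].

### API

Orientations are given as a unit quaternion [x, y, z, w].
In Python, from rig import status, imaging, order gives the robot as it stands.
- The arm moves only by the tool arm_command, never from a script. Its argument "deltas" is one flat list of numbers, 5 for each row, row after row: the opening, from -1 (shut) to 1 (fully open), so that 0 is half open, then the shift along the tool's x, y, z in m, then the turn about the tool's z in rad. In form: [gripper, tx, ty, tz, roll, gripper, tx, ty, tz, roll, ...]. A call has 1 to 12 rows; each row shifts and turns the commanded pose from where the row before left it, along the tool's axes as they then stand; what a row does not reach is not made up. A row lasts 1/8 s, in which the tool goes at most 62.5 mm and 10.7 degrees, less where a joint would pass 70% of its speed; a pose out of reach is approached as far as the arm can. A call with a gripper value outside its range is refused whole. The fingers move at their own pace and stop on an object; "newtons" is the grip in N (left out, the last holds). Time passes only in rows, so rows that do not move let the fingers close. It gives the time, the measured TCP pose, the force, the opening and the grip force at its end, in the units of the state.
- status.get_obs(): the state, without advancing time (a new reading comes with each control period).
- imaging.camera(name): name is "scene" or "top"; returns (picture, depth): 400x640x3 uint8, red, green, blue; 400x640 float32, m along the optical axis (not along the pixel's ray), 0 where there is no reading.
- imaging.camera_params(name): a dict with "intrinsics" (3x3 intrinsics, pixels), "camera_from_world" (4x4, takes a point from world to camera coordinates). Camera axes: x right, y up, looking along -z (the intrinsics and any distortion apply to the point x, -y, -z); pixel columns grow to the right and rows downward; lengths in m; the calibration is good to about 2 mm. A picture is of the moment at which its call begins. camera_params takes no time and is no camera call.
- order.hand_in(): hands the job in; it is judged then, once.
The state is a dict: "time": time; "q": joint angles; "joint_velocities": joint speeds; "joint_torque": joint torques, N m; "position": TCP position; "tool_rot": TCP orientation; "ft_force": force on the tool from outside, world axes, zero at the start; "moment": the same for the moment, N m; "grip_width": finger opening in m; "grip_force": force on a finger pad.
Only numpy, scipy, OpenCV 4.12 (cv2) and the standard library are available. Lean on these libraries where they do the work, as an engineer would, in place of code of your own. Each camera call takes 0.05 s, during which the arm holds its last target. There are 200 camera calls.

### The job

Someone left a wide roll of tape lying in the bay of the bench holder: take it out and lay it flat on the bare bench, clear of the holder. Stand the tape dispenser in the bay instead, upright with its long side along the holder's tube, then squeeze the spring button in the side of the telescopic tube and slide the tube from hole to hole until the end plate holds the dispenser with only a few millimetres of play and the button has popped fully out through that hole. Let go of everything, and do not disturb the other things on the bench.

Things in the scene. Friction and masses are not known exactly. Their poses are not given: they have to be found in the camera images.
- holder: Bench holder, fixed: dark steel base 368 x 84 x 8 mm, post, telescopic tube and fixed end wall. Origin: centre of the underside, on the bench. x runs along the tube (axis at y = 0, 36 mm up) from the post (x = -172 mm) to the wall (inner face x = +168 mm, 74 mm wide, top 47 mm up); z up. The bay lies between sliding end plate and wall, open at both sides. The button is on the +y side.
- stop (a joint): Slide of the outer tube (140 mm long, 32 wide, 21 to 51 mm up) with the end plate (70 wide, 8 thick, top 50 mm up), in m; growing closes the bay, which is 171.5 mm - value long. Button stands in a hole at 0, 26, 52, 78, 104 mm (1 mm play). Between holes it slides with about 1.5 N and stays put. Starts from 0 to 49 mm, in or between holes. Dispenser lengthwise: 78 mm is the last hole reachable.
- stop_face (a point): Middle of the sliding end plate's face towards the bay, 30 mm above the bench, at holder x = -3.5 mm + stop value.
- button (a joint): Spring button, m pressed in: 0 = fully out through a hole, 6.5 mm proud of the tube's side, locking the tube; 6.5 mm = flush; 8.5 mm = hidden under the tube's 2 mm wall. Spring 2 to 5 N. Pinch the tube from above across its sides with a pad over the button: this presses it flush. Sliding in that grip (8 to 15 N) takes it under the wall; it pops out at the next hole unless a finger covers that hole.
- button_spot (a point): Centre of the button (round steel dome, 12 mm wide, on the fixed inner tube, so it never moves along the holder) on the outer tube's +y side: holder x = -29.5 mm, y = +16 mm, 36 mm up. The five 14 mm holes of the outer tube pass it as the tube slides: hole i (0 to 4) lies at holder x = -29.5 mm + stop value - i x 26 mm.
- bay_floor (a point): Point on the base's top (8 mm above the bench) where the middle of the dispenser comes when it is locked in: holder x = +121 mm, y = 0.
- dispenser: Small teal tape dispenser, 35 (x) x 90 (y) x 55 (z) mm, 0.12 kg, standing on the bench. Origin: centre of its underside; its long side runs along its y, z up. Grip it across the 35 mm width. Either way round will do in the holder.
- tape_roll: Wide roll of insulating tape, 60 mm across and 24 mm high, lying flat in the bay at the start. Origin: centre of its underside, z up.
- bottle: White bottle, 48 mm across, 126 mm tall, standing just beyond the -y end of the dispenser. Origin: centre of its underside. Leave alone.
- foil_roll: Thinner roll of foil tape, 58 mm across and 15 mm high, on the bench. Origin: centre of its underside. Leave alone.
- side_cutters: Side cutters, 50 (x) x 132 (y) x 12 mm, lying on the bench. Origin: centre of its underside. Leave alone.
- carton: Small carton, 55 (x) x 95 (y) x 16 mm, lying on the bench. Origin: centre of its underside. Leave alone.
Things that resemble listed ones, but are neither listed nor needed, are in the scene too. There is more than one size of the tape_roll; the one meant has the size given above.

How it is judged:
At the end, for the whole second after the job is handed in: Tube locked at its fourth hole (stop 75.5-80.5 mm, button in by under 1.5 mm); dispenser at rest on the base, upright (0.08 rad), within 20 mm across and 12 mm along of the bay point and 0.15 rad of the tube's line; roll flat and still on the bench (within 5 mm), off the holder's base (value of joint stop between 0.0755 and 0.0805 m and value of joint button below 0.0015 m and x of dispenser in the frame of bay_floor between -0.012 and 0.012 m and y of dispenser in the frame of bay_floor between -0.02 and 0.02 m and z of dispenser in the frame of bay_floor between -0.004 and 0.004 m and angle between each of dispenser, tape_roll's own z axis and vertical below 0.08 rad and angle between the y axis of dispenser and the x axis of holder, either way round below 0.15 rad and height (world z) of tape_roll between -0.004 and 0.005 m and (y of tape_roll in the frame of holder above 0.073 m or y of tape_roll in the frame of holder below -0.073 m or x of tape_roll in the frame of holder above 0.215 m or x of tape_roll in the frame of holder below -0.215 m) and linear speed of each of dispenser, tape_roll below 0.01 m/s); the robot touches nothing.
It fails at once if bottle is shifted by more than 25 mm (distance of bottle from where it was at the start of the episode above 0.025 m).
It fails at once if foil roll is shifted by more than 25 mm (distance of foil_roll from where it was at the start of the episode above 0.025 m).
It fails at once if side cutters is shifted by more than 25 mm (distance of side_cutters from where it was at the start of the episode above 0.025 m).
It fails at once if carton is shifted by more than 25 mm (distance of carton from where it was at the start of the episode above 0.025 m).
It fails at once if the dispenser is tipped over (angle between dispenser's own z axis and vertical above 0.7 rad).
It also fails if it takes over 72 s, if anything falls off the work surface, if the arm or the gripper's body presses on something with over 40 N, if the wrist force passes 120 N, or if a joint passes its speed limit or range.

## Working session

There is one attempt and no reset: what is moved stays moved. The work goes in short steps, Python scripts to look and compute and a tool call to move; the robot and the scene stay as the last step left them, time stands still between calls to the robot, and variables do not carry over. Pictures are saved under pics/ and viewed, at most 10 in all, crops included, and the job is handed in when it is done.

Besides the shell and the picture viewer there is one more tool, called after "Emit:" as a command line: name --argument value ..., lists and objects as JSON in quotes. arm_command: Moves the arm, as the interface text tells. Its arguments: {"type":"object","properties":{"deltas":{"type":"array"},"newtons":{"type":"number"}},"required":["deltas"]}

```bash
mkdir -p pics
cat > h.py <<'E'
import numpy as np, cv2
from rig import status, imaging, order
def grab(n):
    p,d=imaging.camera(n); return p.copy(),d.copy(),imaging.camera_params(n)
def pts(d,c):
    K=np.array(c["intrinsics"]);T=np.linalg.inv(np.array(c["camera_from_world"]))
    v,u=np.mgrid[:d.shape[0],:d.shape[1]]
    P=np.stack([(u-K[0,2])/K[0,0]*d,-(v-K[1,2])/K[1,1]*d,-d],-1)
    return P@T[:3,:3].T+T[:3,3]
def ray(u,v,z,c):
    K=np.array(c["intrinsics"]);T=np.linalg.inv(np.array(c["camera_from_world"]))
    r=T[:3,:3]@np.array([(u-K[0,2])/K[0,0],-(v-K[1,2])/K[1,1],-1]);o=T[:3,3]
    return o+r*(z-o[2])/r[2]
E
python3 - <<'E'
from h import *
for n in("top","scene"):
    p,d,c=grab(n); cv2.imwrite(f"pics/{n}0.png",p[:,:,::-1]); np.savez(f"{n}0.npz",p=p,d=d)
    T=np.linalg.inv(np.array(c["camera_from_world"]));print(n,T.round(3).tolist(),c)
o=status.get_obs();print(o)
E
```

```text
top [[0.003, 0.995, -0.102, 0.41], [-1.0, 0.003, -0.005, -0.005], [-0.005, 0.102, 0.995, 1.323], [0.0, 0.0, 0.0, 1.0]] {'intrinsics': array([[436.26420708,   0.        , 316.23927498],
       [  0.        , 436.26420708, 201.76939387],
       [  0.        ,   0.        ,   1.        ]]), 'camera_from_world': array([[ 3.19990953e-03, -9.99984005e-01, -4.66368768e-03,
        -1.04730062e-05],
       [ 9.94735739e-01,  2.70537001e-03,  1.02437741e-01,
        -5.43336655e-01],
       [-1.02423486e-01, -4.96692832e-03,  9.94728485e-01,
        -1.27455896e+00],
       [ 0.00000000e+00,  0.00000000e+00,  0.00000000e+00,
         1.00000000e+00]])}
scene [[-0.676, 0.338, -0.655, -0.559], [-0.737, -0.335, 0.588, 0.989], [-0.021, 0.88, 0.475, 0.851], [0.0, 0.0, 0.0, 1.0]] {'intrinsics': array([[510.49368289,   0.        , 315.75233905],
       [  0.        , 510.49368289, 200.59592495],
       [  0.        ,   0.        ,   1.        ]]), 'camera_from_world': array([[-0.67610143, -0.73652186, -0.02055281,  0.36791898],
       [ 0.33780751, -0.3346442 ,  0.87971549, -0.22881554],
       [-0.65480757,  0.58783401,  0.47505603, -1.35202818],
       [ 0.        ,  0.        ,  0.        ,  1.        ]])}
{'time': 0.1, 'q': array([ 9.47503822e-01,  5.28343802e-01,  1.43375064e+00,  1.10663467e-05,
        1.18142646e+00, -1.78488717e-01]), 'joint_velocities': array([-0.00023428, -0.00121121, -0.00225893, -0.00212251, -0.00072597,
        0.00121303]), 'joint_torque': array([ 4.74863846e-04, -4.40986097e+01, -1.77150178e+01,  6.35472033e-02,
        5.33573760e-02, -1.28758418e-05]), 'position': array([0.26850271, 0.56366327, 0.22169505]), 'tool_rot': array([ 2.20574944e-01,  9.75369553e-01, -8.85682205e-04, -3.80948202e-04]), 'ft_force': array([1.33667175, 0.17707048, 0.37734998]), 'moment': array([-0.00590175, -0.00690648,  0.01068656]), 'grip_force': 0.0, 'grip_width': 0.08707358173986961}
```

View pics/top0.png

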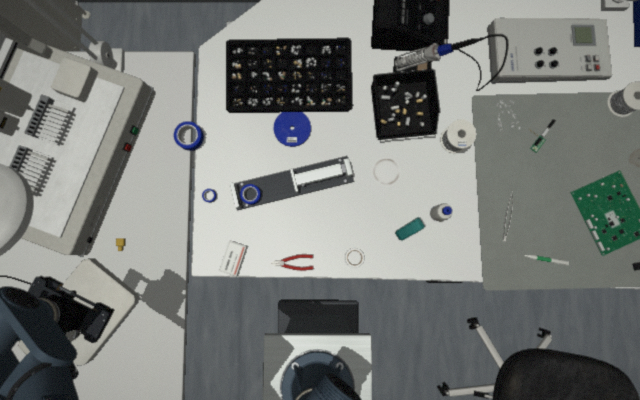

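View pics/scene0.png

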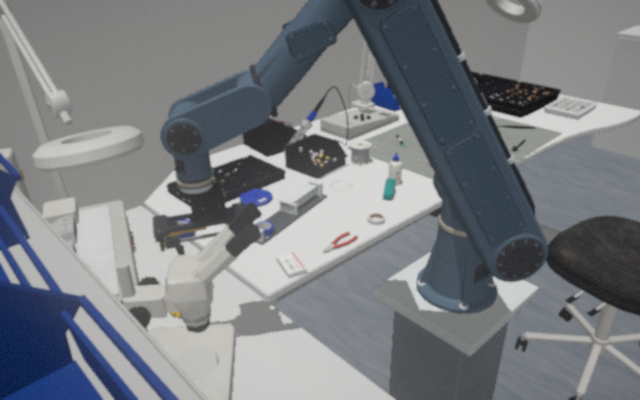

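The pictures show the holder from (235,197) at the wall end to (352,170) at the post, so its +x points left. Blue rings are at (250,193) in the bay, (188,135) large and (209,196) small. There is also a blue disc at (292,128). The ring in the bay fits the tape_roll, pending the crop. The dispenser is at (410,229), the bottle at (442,212), the foil roll at (355,257), the cutters at (297,262) and the carton at (234,258).

Run:
```python
from h import *
z=np.load("top0.npz");p,d=z["p"],z["d"];c=imaging.camera_params("top");P=pts(d,c)
cr=p[150:275,180:380];cv2.imwrite("pics/crop1.png",cv2.resize(cr,None,fx=4,fy=4,interpolation=cv2.INTER_CUBIC)[:,:,::-1])
hsv=cv2.cvtColor(p,cv2.COLOR_RGB2HSV)
def blob(m,name,h,box):
    mm=np.zeros(m.shape,np.uint8);x0,y0,x1,y1=box;mm[y0:y1,x0:x1]=m[y0:y1,x0:x1]*255
    cs,_=cv2.findContours(mm,cv2.RETR_EXTERNAL,cv2.CHAIN_APPROX_NONE);k=max(cs,key=cv2.contourArea)
    w=np.array([ray(u,v,h,c)[:2] for u,v in k[:,0]]).astype(np.float32)
    r=cv2.minAreaRect(w);mk=np.zeros(m.shape,np.uint8);cv2.drawContours(mk,[k],-1,255,-1)
    print(name,"ctr",np.round(r[0],4),"size",np.round(r[1],4),"box",cv2.boxPoints(r).round(4).tolist(),"z",np.percentile(P[mk>0][:,2],[5,50,95]).round(3))
blue=(hsv[...,0]>100)&(hsv[...,0]<130)&(hsv[...,1]>110)
blob(blue,"bayroll",.032,(235,180,268,210))
blob(blue,"bigroll",.024,(170,115,210,155))
blob(blue,"small",.02,(198,185,220,206))
teal=(hsv[...,0]>75)&(hsv[...,0]<98)&(hsv[...,1]>90)
blob(teal,"disp",.055,(385,205,435,250))
X=P[145:225,215:370]
m=(P[...,2]>.042)&(P[...,2]<.065);blob(m,"tube",.05,(285,145,375,200))
m=(P[...,2]>.003)&(P[...,2]<.065);blob(m,"holder_fp",.008,(222,145,375,220))
m=(P[...,2]>.04)&(P[...,2]<.065);blob(m,"wall",.047,(222,175,246,220))
```

```text
bayroll ctr [0.5665 0.2   ] size [0.0619 0.0589] box [[0.5238000154495239, 0.19840000569820404], [0.5659999847412109, 0.15729999542236328], [0.6092000007629395, 0.20170000195503235], [0.5670999884605408, 0.24279999732971191]] z [0.005 0.027 0.035]
bigroll ctr [0.7458 0.3929] size [0.0909 0.0794] box [[0.6855999827384949, 0.38830000162124634], [0.7422999739646912, 0.3327000141143799], [0.8059999942779541, 0.397599995136261], [0.7493000030517578, 0.45320001244544983]] z [-0.741  0.029  0.037]
small ctr [0.5598 0.3156] size [0.0187 0.0361] box [[0.5396999716758728, 0.3125], [0.5740000009536743, 0.3010999858379364], [0.5799000263214111, 0.3188000023365021], [0.5455999970436096, 0.3301999866962433]] z [0.013 0.016 0.02 ]
disp ctr [ 0.4616 -0.2696] size [0.0311 0.0806] box [[0.42730000615119934, -0.24330000579357147], [0.46939998865127563, -0.31209999322891235], [0.4959000051021576, -0.29589998722076416], [0.4537999927997589, -0.22709999978542328]] z [0.022 0.045 0.056]
tube ctr [ 0.6268 -0.0143] size [0.0688 0.1759] box [[0.5716999769210815, 0.06239999830722809], [0.6154000163078308, -0.10809999704360962], [0.6819999814033508, -0.09099999815225601], [0.6383000016212463, 0.07940000295639038]] z [0.046 0.051 0.056]
holder_fp ctr [0.608  0.0739] size [0.1049 0.3757] box [[0.5098999738693237, 0.24250000715255737], [0.6046000123023987, -0.12110000103712082], [0.7060999870300293, -0.09470000118017197], [0.6114000082015991, 0.2689000070095062]] z [0.004 0.01  0.053]
wall ctr [0.5631 0.2427] size [0.0731 0.0134] box [[0.5260000228881836, 0.24050000309944153], [0.52920001745224, 0.22750000655651093], [0.6001999974250793, 0.24480000138282776], [0.597100019454956, 0.2578999996185303]] z [0.042 0.046 0.051]
```

View pics/crop1.png

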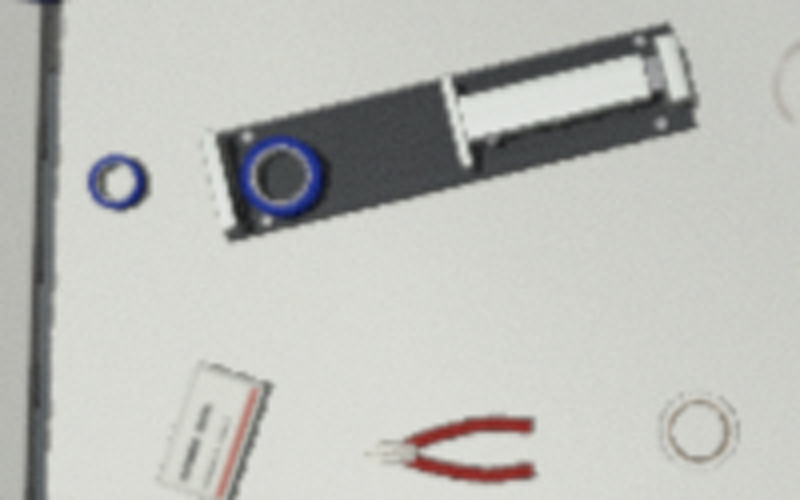

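In the crop the ring in the bay at (250,193) measures 60 mm across and is on the base. The one at (188,135) is about 85 mm and the one at (209,196) about 36 mm, so the bay ring is the tape_roll. I'm moving above it now.

Emit:
arm_command --deltas '[1,-0.0532,-0.025,0,0,1,-0.0532,-0.025,0,0,1,-0.0532,-0.025,0,0,1,-0.0532,-0.025,0,0,1,-0.0532,-0.025,0,0,1,-0.0532,-0.025,0,0,1,-0.0532,-0.025,0,0,1,-0.0532,-0.025,0,0,1,0,0,0,0.175,1,0,0,0,0.175,1,0,0,0,0.175,1,0,0,0,0.175]' --newtons 15

```text
time: 1.6
position: [0.5667, 0.2003, 0.222]
tool_rot: [0.544, 0.839, -0.0, -0.0]
ft_force: [-0.6, 0.2, 0.3]
grip_width: 0.0872
grip_force: 0.0
```

```bash
cat >> h.py <<'E'
H=np.array([.607,.074]);hx=np.array([-.25,.968]);hx/=np.linalg.norm(hx);hy=np.array([-hx[1],hx[0]])
def hol(p): r=np.asarray(p)[:2]-H; return np.array([r@hx,r@hy])
def go(t,yaw):
    """deltas in the present tool axes to world xyz t with tool y at angle yaw (mod pi)"""
    from scipy.spatial.transform import Rotation as R
    o=status.get_obs();M=R.from_quat(o["tool_rot"]).as_matrix();d=M.T@(np.array(t)-o["position"])
    a=np.arctan2(M[1,1],M[0,1]);r=-((yaw-a+np.pi/2)%np.pi-np.pi/2)
    print("d",d.round(4),"roll",round(r,3),"now",o["position"].round(4),"t",round(o["time"],2),"z",M[2].round(3))
E
python3 - <<'E'
from h import *
o=status.get_obs();go([.567,.2,.011],np.arctan2(-hy[1],-hy[0]))
c=imaging.camera_params("top")
for u,v in [(447,85),(466,165),(457,122),(462,140)]: print("plate",hol(ray(u/4+180,v/4+150,.05,c)))
for u,v in [(650,75)]: print("tube end",hol(ray(u/4+180,v/4+150,.051,c)))
print("btn",hol(ray(493/4+180,140/4+150,.036,c)))
print("wall in",hol(ray(232/4+180,178/4+150,.047,c)),"base corners",[hol(ray(u/4+180,v/4+150,.008,c)).round(4) for u,v in [(232,241),(696,125)]])
print("bottle",ray(445,210,.126,c),"roll h",hol([.5665,.2]))
E
```

```text
d [-0.0005  0.0004  0.211 ] roll 0.167 now [0.5667 0.2003 0.222 ] t 1.6 z [ 0.    -0.001 -1.   ]
plate [-0.00596617 -0.02383937]
plate [-0.00512665  0.03745397]
plate [-0.00644349  0.00480341]
plate [-0.00677142  0.01871642]
tube end [-0.15309262  0.00624374]
btn [-0.02892198  0.0223256 ]
wall in [0.16445326 0.00370329] base corners [array([0.1813, 0.0441]), array([-0.1815,  0.0453])]
bottle [ 0.51144056 -0.35309646  0.126     ] roll h [0.13212445 0.00770583]
```

Emit:
arm_command --deltas '[1,0,0,0.05,0.167,1,0,0,0.05,0,1,0,0,0.05,0,1,0,0,0.04,0,1,0,0,0.02,0,1,0,0,0,0,-0.2,0,0,0,0,-0.2,0,0,0,0,-0.2,0,0,0,0,-1,0,0,0,0,-1,0,0,0,0,-1,0,0,0,0]' --newtons 15

```text
time: 3.1
position: [0.5674, 0.2006, 0.0133]
tool_rot: [0.61, 0.792, 0.0, 0.0]
ft_force: [-1.0, 0.1, 6.0]
grip_width: 0.0586
grip_force: 15.0
```

```bash
sed -i 's/H=np.array(\[.607,.074\])/H=np.array([.604,.0732])/' h.py
python3 - <<'E'
from h import *
go([.49,-.05,.1],np.arctan2(-hy[1],-hy[0]))
E
```

```text
d [-0.2224 -0.1389 -0.0868] roll 0.006 now [0.5674 0.2006 0.0133] t 3.1 z [-0.     0.001 -1.   ]
```

Emit:
arm_command --deltas '[-1,0,0,-0.045,0,-1,0,0,-0.045,0,-1,-0.0445,-0.0278,0,0,-1,-0.0445,-0.0278,0,0,-1,-0.0445,-0.0278,0,0,-1,-0.0445,-0.0278,0,0,-1,-0.0445,-0.0278,0,0,-1,0,0,0.05,0,-1,0,0,0.035,0,-1,0,0,0.008,0,-1,0,0,0,0]'

```text
time: 4.47
position: [0.4896, -0.05, 0.0094]
tool_rot: [0.61, 0.793, -0.0, -0.0]
ft_force: [-0.3, -0.1, -0.2]
grip_width: 0.0592
grip_force: 15.0
```

Emit:
arm_command --deltas '[-1,0,0,0.003,0,-1,0,0,0,0,0.7,0,0,0,0,0.7,0,0,0,0,0.7,0,0,0,0,0.7,0,0,-0.05,0,0.7,0,0,-0.05,0,0.7,0,0,-0.05,0]'

```text
time: 5.48
position: [0.4893, -0.0501, 0.1579]
tool_rot: [0.61, 0.792, -0.0, -0.0]
ft_force: [0.6, -1.6, -0.3]
grip_width: 0.074
grip_force: 0.0
```

Run:
```python
from h import *
p,d,c=grab("top");s,ds,cs=grab("scene")
P=pts(d,c);hsv=cv2.cvtColor(p,cv2.COLOR_RGB2HSV)
teal=(hsv[...,0]>75)&(hsv[...,0]<98)&(hsv[...,1]>90);teal[:, :385]=0;teal[:,435:]=0;teal[:205]=0;teal[250:]=0
Q=P[teal]
for lo,hi in((.01,.04),(.04,.07)):
    q=Q[(Q[:,2]>lo)&(Q[:,2]<hi)]
    r=cv2.minAreaRect(q[:,:2].astype(np.float32));print(len(q),r,q.mean(0).round(4))
r=cv2.minAreaRect(Q[:,:2].astype(np.float32));print(r,cv2.boxPoints(r).round(4).tolist())
a=cv2.resize(p[190:260,375:475],None,fx=5,fy=5,interpolation=cv2.INTER_CUBIC)
b=cv2.resize(s[135:215,340:440],None,fx=4,fy=4,interpolation=cv2.INTER_CUBIC)
im=np.zeros((350,500+400,3),np.uint8);im[:,:500]=a;im[:320,500:]=b
cv2.imwrite("pics/disp.png",cv2.resize(im,(800,311))[:,:,::-1])
go([.4616,-.2696,.1],np.deg2rad(31.5))
```

```text
112 ((0.45219576358795166, -0.2560962736606598), (0.03001101315021515, 0.03520844876766205), 32.3761100769043) [ 0.451  -0.2537  0.0295]
174 ((0.4690014123916626, -0.28277668356895447), (0.030606862157583237, 0.050651755183935165), 32.11585235595703) [ 0.4701 -0.2841  0.0499]
((0.4304313063621521, -0.16020511090755463), (0.04582606628537178, 0.30999255180358887), 15.927063941955566) [[0.3659000098705292, -0.017400000244379044], [0.45089998841285706, -0.3154999911785126], [0.4950000047683716, -0.30300000309944153], [0.4099000096321106, -0.004900000058114529]]
d [-0.2027 -0.0869  0.0618] roll -0.29 now [ 0.493  -0.0511  0.1613] t 5.58 z [-0.006  0.009 -1.   ]
```

View pics/disp.png

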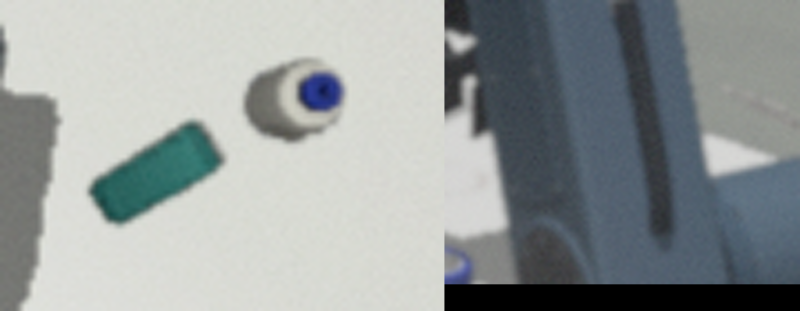

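The dispenser at (410,229) lies with its long axis from lower left to upper right. The bottle at (442,212) has enough clearance from the gripper body. I'm moving above the dispenser.

Emit:
arm_command --deltas '[0.7,-0.0414,-0.0165,0,0,0.7,-0.0414,-0.0165,0,0,0.7,-0.0414,-0.0165,0,0,0.7,-0.0414,-0.0165,0,0,0.7,-0.0414,-0.0165,0,0,0.7,0,0,0,-0.15,0.7,0,0,0,-0.15,0.7,0,0,0,0,0.7,0,0,0,0]'

```text
time: 6.7
position: [0.4626, -0.271, 0.156]
tool_rot: [0.485, 0.874, 0.0, -0.001]
ft_force: [0.5, -0.2, -1.3]
grip_width: 0.074
grip_force: 0.0
```

Run:
```python
from h import *
go([.4622,-.2715,.022],np.deg2rad(32.2))
```

```text
d [-0.0004 -0.0006  0.134 ] roll -0.005 now [ 0.4626 -0.271   0.156 ] t 6.7 z [ 0.001 -0.    -1.   ]
```

Emit:
arm_command --deltas '[0.7,0,0,0.05,0,0.7,0,0,0.05,0,0.7,0,0,0.034,0,0.7,0,0,0,0,-0.1,0,0,0,0,-0.1,0,0,0,0,-1,0,0,0,0,-1,0,0,0,0,-1,0,0,0,0,-1,0,0,0,0]' --newtons 12

```text
time: 7.95
position: [0.463, -0.2716, 0.023]
tool_rot: [0.485, 0.875, -0.0, 0.0]
ft_force: [-1.3, -0.2, 4.7]
grip_width: 0.0342
grip_force: 12.0
```

Run:
```python
from h import *
t=H+.119*hx; go([t[0],t[1],.1],np.arctan2(-hy[1],-hy[0])); print(t)
```

```text
d [ 0.3309  0.3383 -0.0772] roll 0.306 now [ 0.463  -0.2716  0.023 ] t 7.95 z [-0.001 -0.    -1.   ]
[0.57424292 0.18841943]
```

Emit:
arm_command --deltas '[-1,0,0,-0.04,0,-1,0,0,-0.05,0,-1,0,0,-0.05,0,-1,0.0368,0.0376,0,0,-1,0.0368,0.0376,0,0,-1,0.0368,0.0376,0,0,-1,0.0368,0.0376,0,0,-1,0.0368,0.0376,0,0,-1,0.0368,0.0376,0,0,-1,0.0368,0.0376,0,0,-1,0.0368,0.0376,0,0,-1,0.0368,0.0376,0,0]'

```text
time: 9.45
position: [0.5738, 0.1906, 0.1618]
tool_rot: [0.485, 0.875, -0.0, -0.001]
ft_force: [1.5, -0.2, -0.5]
grip_width: 0.034
grip_force: 12.0
```

Emit:
arm_command --deltas '[-1,0,0,0,0.153,-1,0,0,0,0.153,-1,0,0,0.03,0,-1,0,0,0.03,0,-1,0,0,0,0]'

```text
time: 10.07
position: [0.5714, 0.1885, 0.0997]
tool_rot: [0.612, 0.791, -0.003, -0.003]
ft_force: [0.5, 0.1, -1.2]
grip_width: 0.0341
grip_force: 12.0
```

Run:
```python
from h import *
o=status.get_obs()
p,d,c=grab("top");P=pts(d,c);s,ds,cs=grab("scene")
hsv=cv2.cvtColor(p,cv2.COLOR_RGB2HSV)
a=cv2.resize(p[130:250,200:380],None,fx=4,fy=4,interpolation=cv2.INTER_CUBIC)
cv2.imwrite("pics/held.png",a[:,:,::-1])
t=H+.121*hx; go([t[0],t[1],.031],np.arctan2(-hy[1],-hy[0]))
hs=cv2.cvtColor(s,cv2.COLOR_RGB2HSV);te=(hs[...,0]>75)&(hs[...,0]<98)&(hs[...,1]>90)
Q=pts(ds,cs)[te];Q=Q[np.linalg.norm(Q[:,:2]-t,axis=1)<.1]
q=np.array([hol(x) for x in Q]) if len(Q) else Q;print(len(Q), q.min(0) if len(Q) else'',q.max(0) if len(Q) else'', Q[:,2].min() if len(Q) else '')
te=(hsv[...,0]>75)&(hsv[...,0]<98)&(hsv[...,1]>90)
Q=P[te];Q=Q[np.linalg.norm(Q[:,:2]-t,axis=1)<.1];q=np.array([hol(x) for x in Q]);print(len(Q));print(q.min(0) if len(q) else '',q.max(0) if len(q) else '')
cv2.imwrite("pics/held_s.png",cv2.resize(s[150:270,200:380],None,fx=4,fy=4,interpolation=cv2.INTER_CUBIC)[:,:,::-1])
```

```text
d [0.0015 0.     0.0715] roll 0.0 now [0.5741 0.1889 0.1025] t 10.18 z [ 0.    -0.001 -1.   ]
108 [ 0.10929348 -0.01007633] [0.15369567 0.0222518 ] 0.09193089384018549
91
[ 0.06345915 -0.01411923] [0.16068465 0.03985636]
```

View pics/held_s.png

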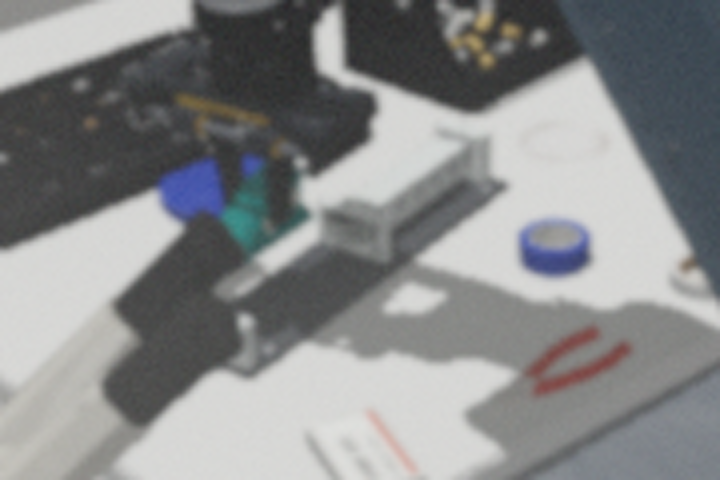

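Emit:
arm_command --deltas '[-1,-0.004,0,0.02,0,-1,0,0,0.025,0,-1,0,0,0.015,0,-1,0,0,0.008,0,-1,0,0,0,0]'

```text
time: 10.8
position: [0.5753, 0.1851, 0.0346]
tool_rot: [0.612, 0.791, 0.0, 0.0]
ft_force: [-0.4, -0.2, -0.7]
grip_width: 0.0338
grip_force: 12.0
```

Emit:
arm_command --deltas '[-1,0,0,0.003,0,-1,0,0,0,0,0.6,0,0,0,0,0.6,0,0,0,0,0.6,0,0,0,0,0.6,0,0,-0.03,0,0.6,0,0,-0.05,0,0.6,0,0,-0.03,0,0.6,0,0,0,0]'

```text
time: 11.92
position: [0.5772, 0.1853, 0.1445]
tool_rot: [0.612, 0.791, 0.002, 0.002]
ft_force: [1.2, 0.1, -0.8]
grip_width: 0.0694
grip_force: 0.0
```

Run:
```python
from h import *
t=H-.0295*hx; go([t[0],t[1],.017],np.arctan2(-hy[1],-hy[0])); print(t)
```

```text
d [-0.1446 -0.003   0.1276] roll 0.0 now [0.5772 0.1853 0.1445] t 11.93 z [-0.001  0.007 -1.   ]
[0.61137676 0.0446372 ]
```

Emit:
arm_command --deltas '[0.6,-0.048,0,0,0,0.6,-0.048,0,0,0,0.6,-0.049,0,0,0,0.6,0,0,0,0,0.6,0,0,0,0]'

```text
time: 12.55
position: [0.6103, 0.0448, 0.1402]
tool_rot: [0.613, 0.79, -0.001, -0.001]
ft_force: [-0.8, -0.1, -0.4]
grip_width: 0.0696
grip_force: 0.0
```

Run:
```python
from h import *
t=H-.0295*hx; go([t[0],t[1],.017],np.arctan2(-hy[1],-hy[0]))
p,d,c=grab("top");P=pts(d,c);s,ds,cs=grab("scene")
im=np.vstack([cv2.resize(p[150:225,215:375],(800,375),interpolation=cv2.INTER_CUBIC),cv2.resize(s[160:205,220:340],(800,220)[:2],interpolation=cv2.INTER_CUBIC)])
cv2.imwrite("pics/placed.png",im[:,:,::-1])
hsv=cv2.cvtColor(p,cv2.COLOR_RGB2HSV);te=((hsv[...,0]>75)&(hsv[...,0]<98)&(hsv[...,1]>90))
Q=P[te];Q=Q[np.linalg.norm(Q[:,:2]-t-.15*hx,axis=1)<.1];q=np.array([hol(x) for x in Q]);print(len(q),np.percentile(q,[2,98],axis=0).round(4),np.percentile(Q[:,2],[5,50,95]).round(3))
r=cv2.minAreaRect(Q[:,:2].astype(np.float32));print(r,hol(r[0]),np.rad2deg(np.arctan2(*hx[::-1])))
```

```text
d [-0.0006  0.0013  0.1232] roll -0.001 now [0.6103 0.0448 0.1402] t 12.55 z [ 0.001 -0.003 -1.   ]
128 [[ 0.1139 -0.0163]
 [ 0.1509  0.0158]] [0.021 0.041 0.052]
((0.571353554725647, 0.20166628062725067), (0.033224087208509445, 0.04234669357538223), 15.44920539855957) [ 0.13254852 -0.00051493] 104.4810343735304
```

View pics/placed.png

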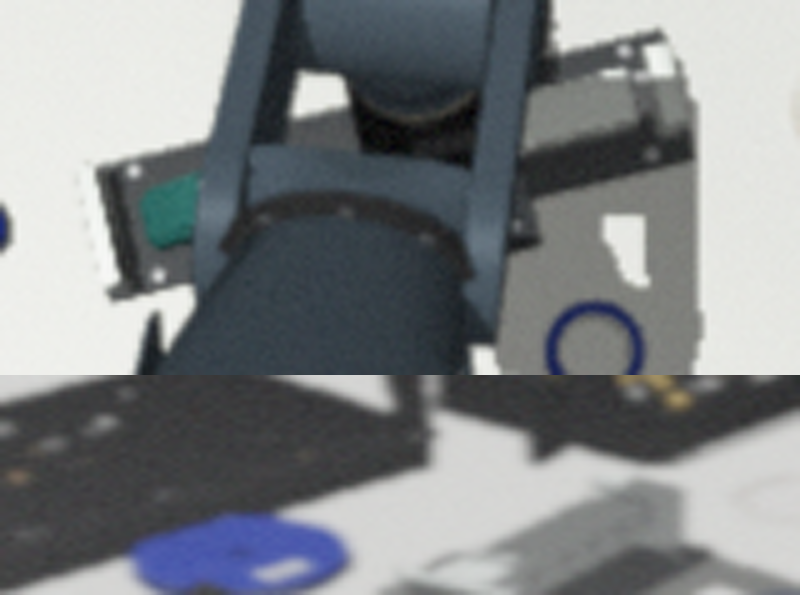

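The dispenser stands in line in the bay with a small gap to the wall. I'm going down on the tube over the button now.

Emit:
arm_command --deltas '[0.6,0,0.001,0.05,0,0.6,0,0,0.045,0,0.6,0,0,0.027,0,0.6,0,0,0,0,0,0,0,0,0,0,0,0,0,0,-1,0,0,0,0,-1,0,0,0,0,-1,0,0,0,0,-1,0,0,0,0,-1,0,0,0,0]' --newtons 12

```text
time: 14.02
position: [0.6119, 0.0448, 0.0199]
tool_rot: [0.612, 0.791, -0.0, -0.0]
ft_force: [-3.7, -0.6, 6.7]
grip_width: 0.0321
grip_force: 12.0
```

Emit:
arm_command --deltas '[-1,0.004,0,0,0,-1,0.005,0,0,0,-1,0.005,0,0,0,-1,0.005,0,0,0,-1,0.004,0,0,0,-1,0.003,0,0,0,-1,0.001,0,0,0,-1,0,0,0,0]'

```text
time: 15.02
position: [0.6054, 0.0709, 0.0199]
tool_rot: [0.612, 0.791, -0.0, -0.0]
ft_force: [-2.8, -1.2, 4.9]
grip_width: 0.0317
grip_force: 12.0
```

Run:
```python
from h import *
o=status.get_obs();print(hol(o["position"]),o["ft_force"].round(1),o["grip_width"])
```

```text
[-0.00259433 -0.00077011] [-2.8 -1.2  4.9] 0.03166319452949766
```

Emit:
arm_command --deltas '[-1,0.002,0,0,0,-1,0.001,0,0,0,-1,0,0,0,0]'

```text
time: 15.4
position: [0.6052, 0.0717, 0.0199]
tool_rot: [0.612, 0.791, -0.001, 0.001]
ft_force: [-2.6, -7.5, 4.2]
grip_width: 0.0318
grip_force: 12.0
```

The force rose and the tube stopped, so it is locked at 26 mm. I'm regripping over the button.

Emit:
arm_command --deltas '[0.4,0,0,0,0,0.4,0,0,0,0,0.4,0,0,0,0,0.4,-0.015,0,0,0,0.4,-0.015,0,0,0,0.4,0,0,0,0,-1,0,0,0,0,-1,0,0,0,0,-1,0,0,0,0,-1,0,0,0,0,-1,0,0,0,0]'

```text
time: 16.77
position: [0.6118, 0.045, 0.0194]
tool_rot: [0.612, 0.791, -0.0, -0.001]
ft_force: [-2.0, -0.9, 0.8]
grip_width: 0.0319
grip_force: 12.0
```

Emit:
arm_command --deltas '[-1,0.004,0,0,0,-1,0.005,0,0,0,-1,0.005,0,0,0,-1,0.005,0,0,0,-1,0.004,0,0,0,-1,0.003,0,0,0,-1,0.002,0,0,0,-1,0.002,0,0,0,-1,0,0,0,0]'

```text
time: 17.9
position: [0.6054, 0.0712, 0.0194]
tool_rot: [0.612, 0.791, -0.001, 0.001]
ft_force: [-1.1, -11.2, -2.6]
grip_width: 0.0321
grip_force: 12.0
```

Locked at 52 mm. One more step to go.

Emit:
arm_command --deltas '[0.4,0,0,0,0,0.4,0,0,0,0,0.4,0,0,0,0,0.4,-0.015,0,0,0,0.4,-0.015,0,0,0,0.4,0,0,0,0,-1,0,0,0,0,-1,0,0,0,0,-1,0,0,0,0,-1,0,0,0,0,-1,0,0,0,0]'

```text
time: 19.27
position: [0.6118, 0.045, 0.0194]
tool_rot: [0.612, 0.791, -0.0, -0.001]
ft_force: [-2.0, -0.5, 0.3]
grip_width: 0.032
grip_force: 12.0
```

Emit:
arm_command --deltas '[-1,0.004,0,0,0,-1,0.004,0,0,0,-1,0.004,0,0,0,-1,0.004,0,0,0,-1,0.004,0,0,0,-1,0.003,0,0,0,-1,0.003,0,0,0,-1,0.002,0,0,0,-1,0.001,0,0,0,-1,0,0,0,0]'

```text
time: 20.52
position: [0.6054, 0.0709, 0.0194]
tool_rot: [0.612, 0.791, -0.001, 0.001]
ft_force: [-1.4, -10.0, -3.0]
grip_width: 0.0318
grip_force: 12.0
```

Emit:
arm_command --deltas '[0.4,0,0,0,0,0.4,0,0,0,0,0.4,0,0,0,0,0.4,0,0,-0.04,0,0.4,0,0,-0.06,0,0.4,0,0,-0.06,0,0.4,-0.055,0,0,0,0.4,-0.055,0,0,0,0.4,-0.055,0,0,0,0.4,-0.055,0,0,0,0.4,-0.055,0,0,0,0.4,0,0,0,0]'

```text
time: 22.02
position: [0.6751, -0.198, 0.1795]
tool_rot: [0.614, 0.789, 0.0, 0.002]
ft_force: [0.3, 1.2, -0.2]
grip_width: 0.0607
grip_force: 0.0
```

Run:
```python
from h import *
p,d,c=grab("top");P=pts(d,c);s,ds,cs=grab("scene")
im=np.vstack([cv2.resize(p[150:275,215:415],(640,400),interpolation=cv2.INTER_CUBIC),cv2.resize(s[160:230,230:430],(640,200),interpolation=cv2.INTER_CUBIC)])
cv2.imwrite("pics/end.png",im[:,:,::-1])
hsv=cv2.cvtColor(p,cv2.COLOR_RGB2HSV);te=((hsv[...,0]>75)&(hsv[...,0]<98)&(hsv[...,1]>90))
b=H+.12*hx
Q=P[te];Q=Q[np.linalg.norm(Q[:,:2]-b,axis=1)<.1];q=np.array([hol(x) for x in Q]);print(len(q),np.percentile(q,[2,98],axis=0).round(4),np.percentile(Q[:,2],[5,50,95]).round(3))
r=cv2.minAreaRect(np.array(q,np.float32));print(r)
bl=(hsv[...,0]>100)&(hsv[...,0]<130)&(hsv[...,1]>110)
Q=P[bl];Q=Q[(abs(Q[:,0]-.49)<.05)&(abs(Q[:,1]+.05)<.05)];print("roll",Q.mean(0),hol(Q.mean(0)),np.percentile(Q[:,2],[5,50,95]))
```

```text
301 [[ 0.0921 -0.0175]
 [ 0.1661  0.0157]] [0.022 0.052 0.063]
((0.1266668736934662, -0.00015566684305667877), (0.037245333194732666, 0.08591029047966003), 85.30690002441406)
roll [ 0.50698638 -0.05045824  0.05669887] [-0.09547049  0.12485346] [0.02082512 0.02375714 0.02777134]
```

View pics/end.png

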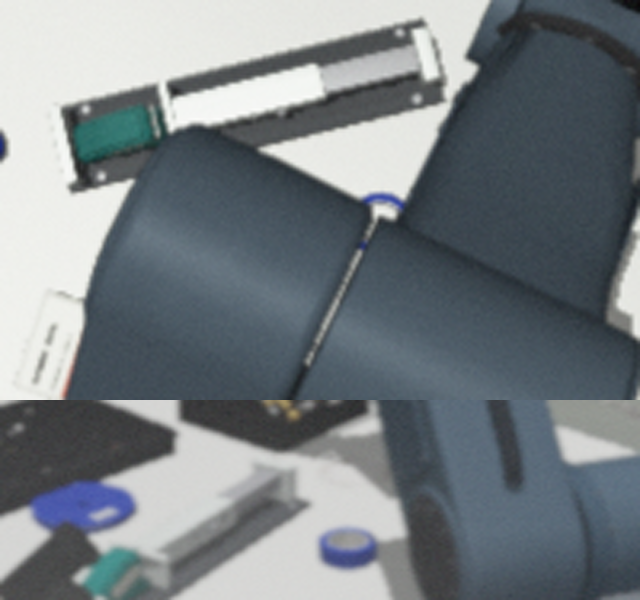

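The picture shows the dispenser in the bay, the plate at (165,105) beside it, the button out at (285,112) and the roll lying flat on the bench. I'll check the plate position and then hand in.

Run:
```python
from h import *
c=imaging.camera_params("top")
x=hol(ray(215+162/3.2,150+105/3.2,.05,c))[0];b=hol(ray(215+285/3.2,150+112/3.2,.036,c))
print("stop",x+.0035,b)
if .07<x+.0035<.086: print(order.hand_in())
```

```text
stop 0.08056444241092016 [-0.03124301  0.01982026]
the job is handed in; nothing more can be done
None
```

The job is handed in, with no verdict returned: the tape roll lies flat on the bare bench, the dispenser stands in the bay, and the arm has let go and is clear. I take the tube as locked at its fourth hole (78 mm), because it stopped with rising force on the last two slides and the button is visibly out, but my camera estimate of the plate read 80.6 mm, just over the 80.5 mm limit and only good to a few millimetres.

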